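Sort out the porcelain packed in the wrong gift boxes

ROBOT

A 6-joint arm with a two-finger parallel gripper is mounted at the origin on the work surface. World frame = base frame: x ahead of the robot, y to its left, z up, the work surface at z = 0. Lengths are in m, angles in rad, forces in N, time in s.
With the tool pointing down it reaches from about 0.3 to 0.875 m from the base axis. Payload 6.4 kg.
Tool frame: the origin (TCP) lies on the centre line of the jaws, within the pads' length; the fingertips stand 25 mm ahead of it and the grasp point (between the pads) lies 6 mm ahead of it (ctrl.tip_reach is the distance from the TCP to the fingertips, in m); z points along the fingers, y is the line along which they close (so a half turn about z gives the same grasp; the last joint's range is limited). The gripper opens to 85 mm and grips with 20 to 120 N. Pads are 22 mm wide; open, the fingers measure 114 mm over their backs; the gripper's body (76 mm by 85 mm) begins 54 mm behind the grasp point. The pads swing forward as they close: fully open they stand 13 mm farther back than shut.
Start: joints at [-1.385, 0.181, 1.607, -0, 1.354, -0.206], TCP at [0.22, -0.531, 0.256] pointing down, gripper open.
Joint ranges: [-2.99, 2.99], [-0.89, 2.07], [0.3, 2.58], [-1.14, 4.28], [0, 2.63], [-3.12, 3.12]. Speed limits (rad/s): [2.57, 2.57, 3.01, 3.14, 3.14, 3.14].

INTERFACE

Orientations are given as a unit quaternion [w, x, y, z].
In Python, from bench import ctrl gives the robot as it stands.
- The arm moves only by the tool servo_tool, never from a script. Its argument "motion" is a list that holds one entry, the list of rows, each a list of 5 numbers: the shift along the tool's x, y, z in cm, then the turn about the tool's z in degrees, then the closure, from -1 (fully open) to 1 (shut). In form: [[[dx, dy, dz, twist, claw], ...]]. A call has 1 to 5 rows; each row is the pose to reach, as a shift and turn from the pose commanded when the call began, along the tool's axes at that moment; what a row does not reach only later rows make up. A row lasts 1/10 s, in which the tool goes at most 50 mm and 8.59 degrees, less where a joint would pass 70% of its speed; a pose out of reach is approached as far as the arm can. A call with a gripper value outside its range is refused whole. The fingers move at their own pace and stop on an object; the grip force is fixed at half the most. Time passes only in rows, so rows that repeat a pose let the fingers close. It gives the time, the measured TCP pose, the force, the opening and the grip force at its end, in the units of the state.
- ctrl.get_obs(): the state, without advancing time (a new reading comes with each control period).
- ctrl.camera(name): name is "scene" or "top"; returns a dict with "pixels" (420x560x3 uint8, red, green, blue), "depth" (420x560 float32, m along the optical axis (not along the pixel's ray), 0 where there is no reading), "fx", "fy", "cx", "cy" (pixels), "R" (3x3) and "t" (3): a world point X has camera coordinates R X + t. Camera axes: x right, y down, z forward; pixel columns grow to the right and rows downward; lengths in m; the calibration is good to about 2 mm. A picture is of the moment at which its call begins.
- ctrl.hand_in(): hands the job in; it is judged then, once.
The state is a dict: "time_s": time; "q": joint angles; "dq": joint speeds; "joint_efforts": joint torques, N m; "eef_pos": TCP position; "eef_rot": TCP orientation; "wrist_force": force on the tool from outside, world axes, zero at the start; "torque": the same for the moment, N m; "opening": opening from 0.0 (shut) to 1.0 (fully open); "grasp_force": force on a finger pad.
Only numpy, scipy, OpenCV 4.12 (cv2) and the standard library are available. Lean on these libraries where they do the work, as an engineer would, in place of code of your own. Each camera call takes 0.05 s, during which the arm holds its last target. There are 200 camera calls.

TASK

Three pieces of white porcelain stand in the wrong open gift boxes; swap them so that the round beaker stands in the round box, the square jar in the square box and the oblong holder in the oblong box. Each box takes only one piece, so first set one of them down on the empty black mat and let go of it there until its own box is free. Each piece must end upright in the middle of its box, the jar and the holder lined up with the sides of theirs; set the pieces down rather than dropping them, do not tip them over, and leave the tape roll, the closed carton and the flat carton blanks where they are.

Things in the scene. Friction and masses are not known exactly. Their poses are not given: they have to be found in the camera images.
- beaker: White porcelain round beaker, open at the top: outer diameter 58 mm (54 at the foot), 80 mm tall, wall 4 mm, about 0.2 kg, loose. Origin: centre of its underside; z is its axis. At the start it stands upright in the square box.
- jar: White porcelain square jar, closed: body 54 x 54 mm and 62 mm tall with plain upright sides, on top a lid 48 x 48 mm to a height of 70 mm and a small round knob (16 mm across) to 82 mm, all one piece, about 0.3 kg, loose. Origin: centre of its underside; x and y are square to its sides, z up. At the start it stands upright in the oblong box.
- holder: White porcelain oblong holder, an open-topped trough: 84 mm along its x, 40 mm along its y, 70 mm tall, walls 5 mm, about 0.25 kg, loose. Origin: centre of its underside, z up. At the start it stands upright in the round box.
- box_round: Round open gift-box bottom of brown cardboard, fixed to the bench: outer diameter 116 mm, inner 110 mm, rim 25 mm high, floor 4 mm thick. Origin: centre of its underside, on the bench. The four places of the boxes and the mat are shuffled.
- box_square: Square open gift-box bottom of brown cardboard, fixed to the bench: outer 106 x 106 mm, inner 100 x 100 mm, rim 25 mm high, floor 4 mm thick. Origin: centre of its underside; x and y are square to its sides.
- box_oblong: Oblong open gift-box bottom of brown cardboard, fixed to the bench: outer 140 mm along its x and 80 mm along its y (inner 134 x 74 mm), rim 25 mm high, floor 4 mm thick. Origin: centre of its underside.
- mat: Empty square mat of black rubber, 130 x 130 mm, 4 mm thick, fixed flat on the bench: the free spot. Origin: centre of its underside, on the bench.
- tape_roll: Bystander: roll of orange packing tape lying flat, a ring 90 mm in outer diameter with a 76 mm hole, 48 mm high, loose. Origin: centre of its underside.
- carton: Bystander: small closed brown carton with a white band, 80 mm (its x) x 100 mm (its y), 60 mm high, loose. Origin: centre of its underside.
- blanks: Bystander: small stack of flat cross-shaped brown carton blanks, about 198 mm (its x) x 178 mm (its y), 12 mm high, loose. Origin: centre of its underside.

How it is judged:
On the way:
1. one of the three pieces stands upright on the black mat, its centre within 45 mm of the mat's, let go and at rest (((horizontal distance between beaker and mat below 0.045 m and height (world z) of beaker below 0.01 m and linear speed of beaker below 0.02 m/s and angle between beaker's own z axis and vertical below 0.1 rad and contact force between beaker and the fingers below 0.1 N) or (horizontal distance between jar and mat below 0.045 m and height (world z) of jar below 0.01 m and linear speed of jar below 0.02 m/s and angle between jar's own z axis and vertical below 0.1 rad and contact force between jar and the fingers below 0.1 N) or (horizontal distance between holder and mat below 0.045 m and height (world z) of holder below 0.01 m and linear speed of holder below 0.02 m/s and angle between holder's own z axis and vertical below 0.1 rad and contact force between holder and the fingers below 0.1 N))), for 0.2 s.
At the end, for the whole second after the job is handed in: Beaker in the round box, jar in the square, holder in the oblong: each on the floor of its box (underside under 10 mm), centred within 12 mm, upright within 0.1 rad, at rest and let go; holder's long axis and jar's sides within 0.2 rad of their box's (horizontal distance between beaker and box_round below 0.012 m and height (world z) of each of beaker, jar, holder below 0.01 m and angular speed of each of beaker, jar, holder below 0.2 rad/s and linear speed of each of beaker, jar, holder below 0.02 m/s and angle between each of beaker, jar, holder's own z axis and vertical below 0.1 rad and contact force between each of beaker, jar, holder and the fingers below 0.1 N and horizontal distance between jar and box_square below 0.012 m and horizontal distance between holder and box_oblong below 0.012 m and angle between the x axis of holder and the x axis of box_oblong, either way round below 0.2 rad and (angle between the x axis of jar and the x axis of box_square, either way round below 0.2 rad or angle between the x axis of jar and the y axis of box_square, either way round below 0.2 rad)); the robot touches nothing.
It fails at once if a piece of porcelain is tipped by more than 0.6 rad (angle between any of beaker, jar, holder's own z axis and vertical above 0.6 rad).
It fails at once if a piece of porcelain is dropped from a height (faster than 1 m/s with the fingers off it) ((linear speed of beaker above 1 m/s and contact force between beaker and the fingers below 0.1 N) or (linear speed of jar above 1 m/s and contact force between jar and the fingers below 0.1 N) or (linear speed of holder above 1 m/s and contact force between holder and the fingers below 0.1 N)).
It fails at once if the tape roll, the carton or the blanks are moved by more than 20 mm (distance of any of tape_roll, carton, blanks from where it was at the start of the episode above 0.02 m).
It also fails if it takes over 102 s, if anything falls off the work surface, if the arm or the gripper's body presses on something with over 40 N, if the wrist force passes 120 N, or if a joint passes its speed limit or range.

## Working session

There is one attempt and no reset: what is moved stays moved. The work goes in short steps, Python scripts to look and compute and a tool call to move; the robot and the scene stay as the last step left them, time stands still between calls to the robot, and variables do not carry over. Pictures are saved under pics/ and viewed, at most 14 in all, crops included, and the job is handed in when it is done.

Besides the shell and the picture viewer there is one more tool, called after ">>>" as a command line: name --argument value ..., lists and objects as JSON in quotes. servo_tool: Moves the arm, as the interface text tells. Its arguments: {"type":"object","properties":{"motion":{"type":"array"}},"required":["motion"]}

```bash
mkdir -p pics; ls
python3 - <<'E'
from bench import ctrl
import cv2,numpy as np
for n in("top","scene"):
    c=ctrl.camera(n); cv2.imwrite(f"pics/{n}0.png",c["pixels"][:,:,::-1]); np.savez(f"{n}0.npz",**c)
    print(n,c["fx"],c["cx"],c["cy"],np.round(c["R"],3).tolist(),np.round(c["t"],3), (-c["R"].T@c["t"]).round(3))
o=ctrl.get_obs(); print(o["eef_pos"],o["eef_rot"],o["time_s"],ctrl.tip_reach)
E
```

```text
pics
top 379.4434577861469 281.7803548300705 211.34473185005038 [[-0.004, -1.0, 0.02], [-0.997, 0.002, -0.076], [0.076, -0.021, -0.997]] [-0.047  0.603  0.959] [ 0.528 -0.029  1.003]
scene 473.4376385522746 284.8349664412673 208.61874128560876 [[-0.627, 0.779, 0.006], [0.651, 0.528, -0.545], [-0.428, -0.338, -0.838]] [ 0.416 -0.353  1.216] [1.011 0.273 0.825]
[ 0.2194971  -0.53095939  0.25547068] [-7.98206155e-04  9.80871675e-01  1.94653848e-01  8.53413775e-06] 0.1 0.025
```

View pics/top0.png

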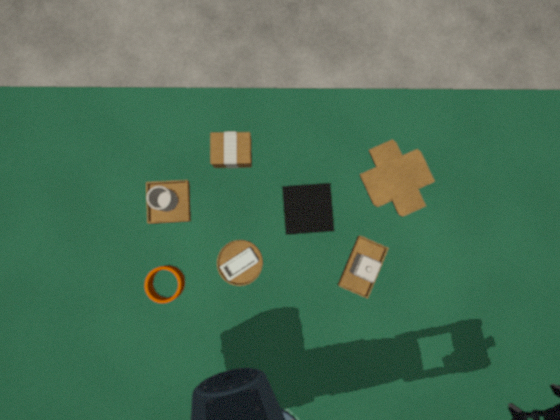

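View pics/scene0.png

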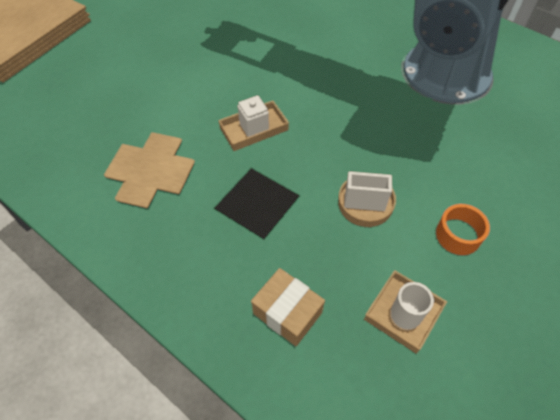

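```bash
cat > u.py <<'E'
import numpy as np,cv2
def cloud(c):
    v,u=np.mgrid[:420,:560]; d=c["depth"].astype(float)
    P=np.stack([(u-c["cx"])/c["fx"]*d,(v-c["cy"])/c["fy"]*d,d],-1)
    return (P-c["t"])@c["R"]
def ray(c,uv,z):
    uv=np.atleast_2d(uv).astype(float)
    d=np.c_[(uv[:,0]-c["cx"])/c["fx"],(uv[:,1]-c["cy"])/c["fy"],np.ones(len(uv))]@c["R"]
    o=-c["R"].T@c["t"]; return o+d*((z-o[2])/d[:,2])[:,None]
def rect(p):  # min area rect in mm
    (x,y),(w,h),a=cv2.minAreaRect((p[:,:2]*1000).astype(np.float32)); 
    if h>w: w,h,a=h,w,a+90
    return np.round([x,y,w,h,(a+90)%180-90],1)
E
python3 - <<'E'
from u import *
for n in("top","scene"):
    c=dict(np.load(n+"0.npz")); im=c["pixels"]; hsv=cv2.cvtColor(im,cv2.COLOR_RGB2HSV); P=cloud(c)
    H,S,V=cv2.split(hsv)
    print(n,"table z", np.percentile(P[150:250,250:320,2],[5,50,95]).round(4),"zero frac",(c["depth"]==0).mean())
    masks={"brown":((H<25)&(S>70)&(V>50)),"white":((S<60)&(V>90)),"black":(V<40)}
    notgreen=((H<35)|(H>100)|(S<60)).astype(np.uint8)
    for k,m in list(masks.items())+[("notgreen",notgreen)]:
        m=cv2.morphologyEx(m.astype(np.uint8),cv2.MORPH_OPEN,np.ones((2,2)))
        for q in cv2.findContours(m,cv2.RETR_EXTERNAL,cv2.CHAIN_APPROX_NONE)[0]:
            A=cv2.contourArea(q)
            if 120<A<4500:
                f=cv2.drawContours(np.zeros_like(m),[q],-1,1,-1)>0
                z=P[f,2]; q=q[:,0]
                print(k,int(A),q.mean(0).round(),"rect@12.5",rect(ray(c,q,.0125)),"z",np.percentile(z,[5,50,95,99]).round(3))
E
```

```text
top table z [-0.0032  0.0002  0.0053] zero frac 0.0038903061224489794
brown 1173 [165. 285.] rect@12.5 [413.8 251.2 102.2  93.7  89.7] z [-0.003  0.002  0.048  0.049]
brown 780 [243. 262.] rect@12.5 [471.7  55.5 113.8 108.6  34.9] z [-0.     0.004  0.027  0.075]
brown 1063 [362. 266.] rect@12.5 [ 457.7 -261.5  140.5   83.5  -23.6] z [0.001 0.004 0.026 0.063]
brown 1011 [168. 202.] rect@12.5 [627.7 245.9 110.  106.9 -86.7] z [-0.     0.004  0.025  0.083]
brown 3297 [398. 179.] rect@12.5 [ 691.  -356.3  187.9  181.1   67.9] z [0.003 0.011 0.014 0.016]
brown 393 [218. 150.] rect@12.5 [7.653e+02 1.176e+02 8.880e+01 3.410e+01 6.000e-01] z [0.029 0.059 0.062 0.063]
brown 432 [244. 150.] rect@12.5 [7.668e+02 4.900e+01 9.140e+01 3.440e+01 3.000e-01] z [0.001 0.059 0.062 0.063]
white 487 [368. 269.] rect@12.5 [ 452.9 -272.3   64.    57.2   65.3] z [0.001 0.073 0.084 0.088]
white 601 [240. 265.] rect@12.5 [466.   59.6  95.8  45.1 -56.7] z [0.003 0.01  0.075 0.076]
white 472 [160. 199.] rect@12.5 [638.  269.8  65.3  60.3  89.9] z [0.008 0.05  0.084 0.086]
white 424 [231. 150.] rect@12.5 [7.667e
[... 2821 characters left out ...]
1 -0.   ]
notgreen 3710 [407. 311.] rect@12.5 [626.4 251.6 124.  109.7   2.7] z [0.001 0.013 0.083 0.085]
notgreen 3265 [288. 307.] rect@12.5 [755.4  80.5 116.2 106.9 -89.2] z [0.005 0.059 0.062 0.063]
notgreen 2089 [463. 230.] rect@12.5 [410.1 254.2 127.7  95.6   7.6] z [-0.002  0.021  0.048  0.05 ]
notgreen 2542 [368. 197.] rect@12.5 [468.   65.3 137.9 117.6  35.2] z [0.001 0.027 0.074 0.076]
notgreen 2947 [258. 204.] rect@12.5 [ 619.8 -107.   124.7  124.6  -85.9] z [0.001 0.003 0.006 0.007]
notgreen 4015 [150. 171.] rect@12.5 [ 699.4 -344.1  194.8  175.4   23.6] z [0.001 0.011 0.013 0.015]
notgreen 2241 [253. 123.] rect@12.5 [ 453.7 -268.   148.3  135.6  -23.6] z [0.    0.019 0.074 0.085]
```

```bash
cat > m.py <<'E'
from u import *
B={"beaker":(.628,.246),"holder":(.4695,.059),"jar":(.457,-.262),"mat":(.609,-.12)}
def go(c,n,B=B,heights=True):
    P=cloud(c); H,S,V=cv2.split(cv2.cvtColor(c["pixels"],cv2.COLOR_RGB2HSV))
    for k,(x,y) in B.items():
        near=np.hypot(P[...,0]-x,P[...,1]-y)<.11; white=(S<75)&(V>60)
        def out(tag,m,z):
            m=cv2.morphologyEx(m.astype(np.uint8),cv2.MORPH_CLOSE,np.ones((3,3)))
            qs=cv2.findContours(m,cv2.RETR_EXTERNAL,cv2.CHAIN_APPROX_NONE)[0]
            if not qs: return
            q=max(qs,key=cv2.contourArea)[:,0]; r=ray(c,q,z)
            (cx,cy),R=cv2.minEnclosingCircle((r[:,:2]*1000).astype(np.float32))
            print(n,k,tag,"rect",rect(r),"circ",round(cx,1),round(cy,1),round(2*R,1))
        if k=="mat": out("mat",near&(V<45),.004); continue
        zp=P[near&white,2]; top=np.percentile(zp,99) if zp.size>50 else 0
        if top>.04:
            h=top-.002; zt={"beaker":.084,"holder":.074,"jar":.066}[k]
            m=near&(P[...,2]>zt-.010)&(P[...,2]<.1)
            print(n,k,"top z",round(top,4),"median xyz of top",np.median(P[near&(P[...,2]>zt-.005)],0).round(4))
            out("piece",m,zt)
            if k=="jar": out("knob",near&(P[...,2]>.078),.086)
        out("box rim",near&(P[...,2]>.017)&(P[...,2]<.032)&(S>70)&(H<30),.025)
E
python3 - <<'E'
from m import *
for n in("top","scene"): go(dict(np.load(n+"0.npz")),n)
E
```

```text
top beaker top z 0.0846 median xyz of top [0.6314 0.2534 0.0825]
top beaker piece rect [632.4 250.7  56.3  55.3   1.1] circ 632.0 251.2 59.3
top beaker box rim rect [629.5 246.4 106.3 106.2 -87. ] circ 629.4 246.7 146.1
top holder top z 1.0028 median xyz of top [ 0.5278 -0.0287  1.0028]
top holder piece rect [471.5  57.7  84.6  39.6 -56.6] circ 471.3 57.6 91.8
top holder box rim rect [472.2  60.9 114.1 112.2   0. ] circ 472.0 60.3 115.3
top jar top z 0.0868 median xyz of top [ 0.4597 -0.2544  0.0735]
top jar piece rect [ 459.  -255.7   55.1   53.7   65.9] circ 458.6 -256.1 71.4
top jar knob rect [ 457.8 -257.5   18.5   13.7   44.6] circ 456.1 -255.9 20.3
top jar box rim rect [ 460.4 -256.3  139.7   81.8  -23.8] circ 460.5 -257.1 156.7
top mat mat rect [ 612.2 -118.1  124.7  123.7    3.8] circ 613.2 -117.1 170.6
scene beaker top z 0.0852 median xyz of top [0.6344 0.2555 0.0828]
scene beaker piece rect [635.5 254.1  60.1  57.7 -11.8] circ 636.4 254.3 61.8
scene beaker box rim rect [632.4 249.5 109.9 105.6   3.1] circ 632.6 249.9 148.3
scene holder top z 0.0757 median xyz of top [0.4734 0.0592 0.073 ]
scene holder piece rect [476.4  60.4  84.3  47.8 -56.6] circ 476.0 60.1 95.5
scene holder box rim rect [489.8  70.2 114.   88.  -64.2] circ 477.7 65.6 118.3
scene jar top z 0.085 median xyz of top [ 0.4667 -0.2505  0.0727]
scene jar piece rect [ 464.1 -254.5   67.1   56.8   65.6] circ 463.6 -254.3 81.9
scene jar knob rect [ 463.9 -252.9   21.3   13.1   41.2] circ 464.0 -252.9 21.3
scene jar box rim rect [ 465.  -252.1  141.5   87.1  -23.7] circ 465.4 -253.7 161.3
scene mat mat rect [ 615.2 -113.5  122.3  122.   -86.1] circ 615.3 -114.8 167.9
```

>>> servo_tool --motion '[[[32.8,-16.3,6,46.8,-1],[32.8,-16.3,6,46.8,-1],[32.8,-16.3,6,46.8,-1],[32.8,-16.3,6,46.8,-1],[32.8,-16.3,6,46.8,-1]]]'

```text
time_s: 0.6
eef_pos: [0.3738, -0.3546, 0.2176]
eef_rot: [-0.0, 0.987, -0.16, -0.0]
wrist_force: [1.1, -0.9, 0.2]
opening: 1.0
grasp_force: 0.0
```

```bash
cat > d.py <<'E'
import sys,numpy as np
from bench import ctrl
from scipy.spatial.transform import Rotation as Ro
def d(x,y,z,yaw):
    o=ctrl.get_obs(); w=o["eef_rot"]; R=Ro.from_quat([*w[1:],w[0]]).as_matrix()
    cur=np.degrees(np.arctan2(R[1,0],R[0,0]))
    s=R.T@(np.array([x,y,z])-o["eef_pos"])*100
    print("t",round(o["time_s"],2),"pos",np.round(o["eef_pos"],4),"yaw",round(cur,1),"q6",round(o["q"][5],2),"F",np.round(o["wrist_force"],1),"open",round(float(o["opening"]),3),"g",round(float(o["grasp_force"]),1))
    print("shift",s.round(2),"twist",round((cur-yaw+180)%360-180,1))
if __name__=="__main__": d(*map(float,sys.argv[1:]))
E
python3 d.py .461 -.2545 .2 -24.3
```

```text
t 0.6 pos [ 0.3738 -0.3546  0.2176] yaw -18.4 q6 0.9 F [ 1.1 -0.9  0.2] open 1.0 g 0.0
shift [  5.11 -12.26   1.76] twist 5.9
```

>>> servo_tool --motion '[[[5.1,-12.3,1.8,5.9,-1],[5.1,-12.3,1.8,5.9,-1],[5.1,-12.3,1.8,5.9,-1],[5.1,-12.3,1.8,5.9,-1],[5.1,-12.3,1.8,5.9,-1]]]'

```text
time_s: 1.1
eef_pos: [0.4597, -0.2546, 0.1997]
eef_rot: [-0.0, 0.978, -0.207, -0.001]
wrist_force: [-0.4, 0.5, -0.1]
opening: 1.0
grasp_force: 0.0
```

```bash
python3 d.py .461 -.2545 .056 -24.3
```

```text
t 1.1 pos [ 0.4597 -0.2546  0.1997] yaw -23.8 q6 1.26 F [-0.4  0.5 -0.1] open 1.0 g 0.0
shift [ 0.13 -0.06 14.37] twist 0.5
```

>>> servo_tool --motion '[[[0.1,-0.1,4,0.5,-1],[0.1,-0.1,8,0.5,-1],[0.1,-0.1,11,0.5,-1],[0.1,-0.1,13,0.5,-1],[0.1,-0.1,14.3,0.5,-1]]]'

```text
time_s: 1.6
eef_pos: [0.4594, -0.2555, 0.0554]
eef_rot: [-0.001, 0.977, -0.213, -0.001]
wrist_force: [-0.2, -0.1, 0.8]
opening: 1.001
grasp_force: 0.0
```

>>> servo_tool --motion '[[[0,0,0,0,0.2],[0,0,0,0,0.5],[0,0,0,0,1],[0,0,0,0,1],[0,0,0,0,1]]]'

```text
time_s: 2.1
eef_pos: [0.4618, -0.2557, 0.0586]
eef_rot: [0.001, 0.977, -0.212, 0.001]
wrist_force: [-0.8, -1.4, 5.1]
opening: 0.62
grasp_force: 64.7
```

```bash
python3 d.py .461 -.2545 .18 -24.3
python3 - <<'E'
from bench import ctrl
import cv2
c=ctrl.camera("scene"); cv2.imwrite("pics/s1.png",cv2.resize(c["pixels"][40:240,140:400,::-1],None,fx=3,fy=3))
E
```

```text
t 2.1 pos [ 0.4618 -0.2557  0.0586] yaw -24.5 q6 1.27 F [-0.8 -1.4  5.1] open 0.62 g 64.7
shift [ -0.09  -0.06 -12.14] twist -0.2
```

View pics/s1.png

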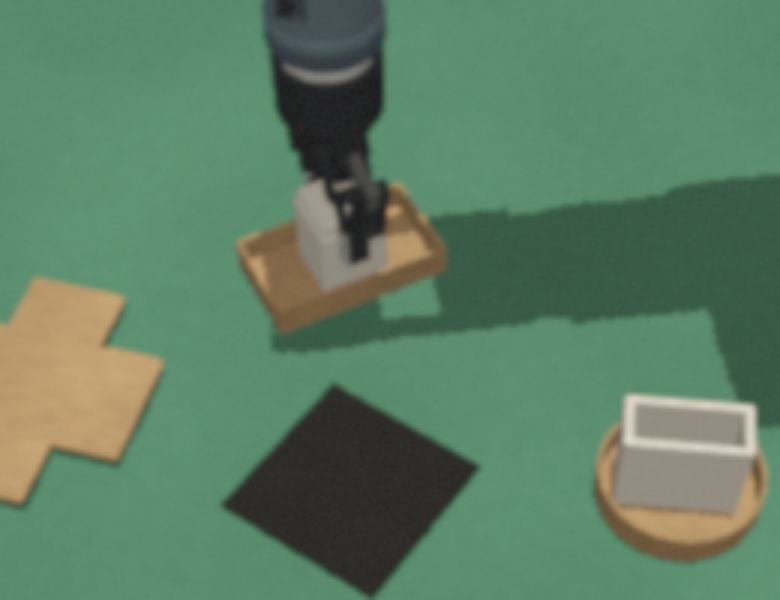

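The jar is held between the pads (crop pixel ~(345,235)), above the rim. Next, lift it and carry it to the mat.

>>> servo_tool --motion '[[[0,0,-2,0,1],[0,0,-5,0,1],[0,0,-9,0,1],[0,0,-11,0,1],[0,0,-12,0,1]]]'

```text
time_s: 2.65
eef_pos: [0.4618, -0.2552, 0.1795]
eef_rot: [0.001, 0.977, -0.212, 0.002]
wrist_force: [0.4, 0.9, -1.9]
opening: 0.626
grasp_force: 64.0
```

>>> servo_tool --motion '[[[1,-3,0,0,1],[3,-7,0,0,1],[5.5,-13,0,0,1],[7.3,-17,0,0,1],[8.1,-19,0,0,1]]]'

```text
time_s: 3.15
eef_pos: [0.6146, -0.1124, 0.1756]
eef_rot: [-0.001, 0.977, -0.211, -0.001]
wrist_force: [0.1, -0.7, -2.2]
opening: 0.617
grasp_force: 64.0
```

```bash
python3 d.py .6137 -.116 .06 -24.3
```

```text
t 3.15 pos [ 0.6146 -0.1124  0.1756] yaw -24.4 q6 1.62 F [ 0.1 -0.7 -2.2] open 0.617 g 64.0
shift [ 0.09  0.38 11.56] twist -0.1
```

>>> servo_tool --motion '[[[0,0.3,3,0,1],[0,0.3,6,0,1],[0,0.3,8,0,1],[0,0.3,9.5,0,1],[0,0.3,10.5,0,1]]]'

```text
time_s: 3.65
eef_pos: [0.611, -0.1177, 0.0699]
eef_rot: [-0.0, 0.977, -0.212, -0.002]
wrist_force: [-0.8, 0.8, -2.5]
opening: 0.62
grasp_force: 64.1
```

```bash
python3 d.py .6137 -.116 .058 -24.3
```

```text
t 3.65 pos [ 0.611  -0.1177  0.0699] yaw -24.5 q6 1.62 F [-0.8  0.8 -2.5] open 0.62 g 64.1
shift [ 0.18 -0.26  1.18] twist -0.2
```

>>> servo_tool --motion '[[[0.2,-0.2,0.4,0,1],[0.2,-0.2,0.7,0,1],[0.2,-0.2,1.0,0,1],[0.2,-0.2,1.2,0,1],[0.2,-0.2,1.2,0,1]]]'

```text
time_s: 4.15
eef_pos: [0.615, -0.1173, 0.0605]
eef_rot: [0.0, 0.977, -0.212, 0.0]
wrist_force: [0.4, 0.6, -1.8]
opening: 0.621
grasp_force: 64.1
```

```bash
python3 d.py .6137 -.116 .058 -24.3
```

```text
t 4.15 pos [ 0.615  -0.1173  0.0605] yaw -24.5 q6 1.62 F [ 0.4  0.6 -1.8] open 0.621 g 64.1
shift [-0.17 -0.06  0.25] twist -0.2
```

>>> servo_tool --motion '[[[0,0,0.1,0,1],[0,0,0.2,0,1],[0,0,0.3,0,1],[0,0,0.3,0,1]]]'

```text
time_s: 4.55
eef_pos: [0.6151, -0.1173, 0.0586]
eef_rot: [0.0, 0.977, -0.212, 0.0]
wrist_force: [-3.9, 1.5, 7.6]
opening: 0.623
grasp_force: 65.3
```

>>> servo_tool --motion '[[[0,0,0,0,-0.4],[0,0,0,0,-0.8],[0,0,0,0,-1],[0,0,0,0,-1],[0,0,0,0,-1]]]'

```text
time_s: 5.05
eef_pos: [0.6148, -0.1172, 0.0571]
eef_rot: [-0.0, 0.977, -0.212, -0.0]
wrist_force: [-0.6, -0.6, -0.4]
opening: 1.001
grasp_force: 0.0
```

>>> servo_tool --motion '[[[0,0,-2,0,-1],[0,0,-5,0,-1],[0,0,-9,0,-1],[0,0,-12,0,-1],[0,0,-14,0,-1]]]'

```text
time_s: 5.55
eef_pos: [0.6158, -0.1175, 0.2002]
eef_rot: [0.0, 0.977, -0.212, 0.002]
wrist_force: [1.0, 0.2, -0.4]
opening: 1.002
grasp_force: 0.0
```

```bash
python3 d.py .4735 .059 .2 -56.6
```

```text
t 5.55 pos [ 0.6158 -0.1175  0.2002] yaw -24.5 q6 1.62 F [ 1.   0.2 -0.4] open 1.002 g 0.0
shift [-20.27 -10.17  -0.05] twist 32.1
```

>>> servo_tool --motion '[[[-4.5,-2.3,0,7,-1],[-9,-4.6,0,14,-1],[-13.5,-6.8,0,21,-1],[-18,-9,0,28,-1],[-20.2,-10.2,0,32,-1]]]'

```text
time_s: 6.05
eef_pos: [0.4704, 0.0617, 0.1968]
eef_rot: [0.0, 0.88, -0.474, -0.001]
wrist_force: [-0.1, -0.3, -0.6]
opening: 1.001
grasp_force: 0.0
```

>>> servo_tool --motion '[[[0,0,0,0,-1],[0,0,0,0,-1]]]'

```text
time_s: 6.25
eef_pos: [0.4735, 0.0595, 0.1976]
eef_rot: [-0.0, 0.882, -0.472, 0.001]
wrist_force: [0.5, 0.7, -0.1]
opening: 1.0
grasp_force: 0.0
```

```bash
python3 d.py .4735 .059 .056 -56.6
```

```text
t 6.25 pos [0.4735 0.0595 0.1976] yaw -56.3 q6 2.43 F [ 0.5  0.7 -0.1] open 1.0 g 0.0
shift [ 0.03  0.04 14.16] twist 0.3
```

>>> servo_tool --motion '[[[0,0,4,0,-1],[0,0,8,0,-1],[0,0,11,0,-1],[0,0,13,0,-1],[0,0,14,0,-1]]]'

```text
time_s: 6.75
eef_pos: [0.4728, 0.0583, 0.0551]
eef_rot: [0.001, 0.881, -0.473, -0.001]
wrist_force: [-0.5, -0.8, -0.4]
opening: 0.996
grasp_force: 0.0
```

>>> servo_tool --motion '[[[0,0,0,0,0],[0,0,0,0,0.3],[0,0,0,0,0.6],[0,0,0,0,1],[0,0,0,0,1]]]'

```text
time_s: 7.25
eef_pos: [0.4746, 0.0591, 0.0586]
eef_rot: [-0.0, 0.881, -0.473, 0.002]
wrist_force: [-0.1, -1.5, 6.4]
opening: 0.46
grasp_force: 61.6
```

>>> servo_tool --motion '[[[0,0,0,0,1],[0,0,0,0,1]]]'

```text
time_s: 7.45
eef_pos: [0.4746, 0.0591, 0.0586]
eef_rot: [-0.0, 0.881, -0.473, 0.002]
wrist_force: [-0.9, -0.8, 6.4]
opening: 0.464
grasp_force: 61.6
```

>>> servo_tool --motion '[[[0,0,-2,0,1],[0,0,-5,0,1],[0,0,-9,0,1],[0,0,-11,0,1],[0,0,-12,0,1]]]'

```text
time_s: 7.95
eef_pos: [0.4741, 0.0594, 0.1794]
eef_rot: [-0.001, 0.881, -0.473, 0.002]
wrist_force: [0.3, 0.4, -3.1]
opening: 0.46
grasp_force: 61.6
```

```bash
python3 d.py .4625 -.255 .18 -23.75;  python3 - <<'E'
from bench import ctrl
import cv2
c=ctrl.camera("scene"); cv2.imwrite("pics/s2.png",cv2.resize(c["pixels"][40:300,180:480,::-1],None,fx=2.3,fy=2.3))
E
```

```text
t 7.95 pos [0.4741 0.0594 0.1794] yaw -56.5 q6 2.43 F [ 0.3  0.4 -3.1] open 0.46 g 61.6
shift [25.56 18.34 -0.05] twist -32.7
```

View pics/s2.png

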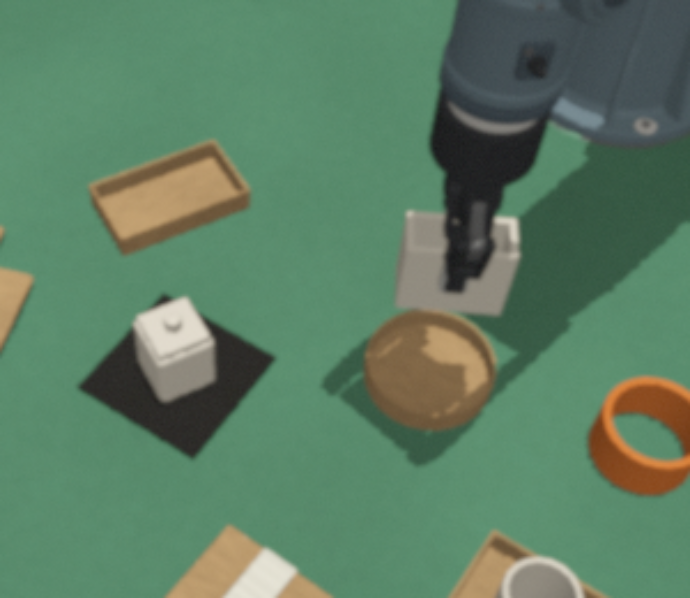

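The jar stands upright mid-mat (crop (175,345)), and the holder is lifted clear of the round box (crop (430,370)). Next I carry it to the oblong box (crop (170,195)).

>>> servo_tool --motion '[[[3,2.2,0,-4,1],[7,5,0,-9,1],[11,7.9,0,-14,1],[15,10.8,0,-19,1],[19,13.6,0,-24,1]]]'

```text
time_s: 8.5
eef_pos: [0.4634, -0.1754, 0.1755]
eef_rot: [-0.0, 0.961, -0.278, -0.001]
wrist_force: [1.6, -0.2, -3.3]
opening: 0.458
grasp_force: 61.6
```

```bash
python3 d.py .4625 -.255 .18 -23.75
python3 - <<'E'
from bench import ctrl
from m import *
for n in("top","scene"): go(ctrl.camera(n),n,{"beaker":(.629,.246),"holder":(.4725,.061),"jar":(.461,-.256)})
E
```

```text
t 8.5 pos [ 0.4634 -0.1754  0.1755] yaw -32.3 q6 1.53 F [ 1.6 -0.2 -3.3] open 0.458 g 61.6
shift [ 4.17  6.78 -0.46] twist -8.5
top beaker top z 0.0851 median xyz of top [0.6325 0.2524 0.0827]
top beaker piece rect [632.4 250.7  56.3  55.3   1.1] circ 632.1 251.3 59.1
top beaker box rim rect [629.3 246.3 106.4 106.1 -86.8] circ 629.4 246.7 146.1
top holder top z 1.0028 median xyz of top [ 0.5278 -0.0287  1.0028]
top holder box rim rect [472.2  60.9 114.1 112.2   0. ] circ 471.9 60.7 114.9
top jar top z 0.5429 median xyz of top [ 0.4479 -0.1868  0.5085]
top jar knob rect [ 368.4 -308.8  234.7  187.7  -24.3] circ 368.5 -308.7 298.7
top jar box rim rect [ 513.3 -305.    40.    11.5   47.9] circ 509.9 -301.9 40.0
scene beaker top z 0.0849 median xyz of top [0.635  0.2553 0.083 ]
scene beaker piece rect [635.9 253.9  59.8  57.8  28.9] circ 636.4 254.3 61.8
scene beaker box rim rect [632.5 249.5 110.  105.6   3.2] circ 632.6 249.9 148.3
scene holder box rim rect [476.4  64.2 116.4 114.9  39. ] circ 475.7 65.1 120.8
scene jar top z 0.3822 median xyz of top [ 0.4907 -0.1681  0.2842]
scene jar knob rect [ 299.4 -317.8  414.4  113.    41.9] circ 309.6 -330.8 419.6
scene jar box rim rect [ 465.2 -252.3  141.9   86.9  -23.7] circ 467.6 -251.6 156.5
```

>>> servo_tool --motion '[[[2,3.2,0,-4,1],[3.6,6,0,-8,1],[4.2,6.7,0,-8.5,1],[4.2,6.7,0,-8.5,1]]]'

```text
time_s: 9.0
eef_pos: [0.4637, -0.2534, 0.1758]
eef_rot: [-0.001, 0.978, -0.209, -0.001]
wrist_force: [0.2, 0.1, -3.5]
opening: 0.462
grasp_force: 62.3
```

```bash
python3 d.py .4625 -.2545 .063 -23.75
```

```text
t 9.0 pos [ 0.4637 -0.2534  0.1758] yaw -24.1 q6 1.27 F [ 0.2  0.1 -3.5] open 0.462 g 62.3
shift [-0.04  0.17 11.28] twist -0.4
```

>>> servo_tool --motion '[[[0,0.1,3,0,1],[0,0.1,6,0,1],[0,0.1,8.5,0,1],[0,0.1,10,0,1],[0,0.1,11,0,1]]]'

```text
time_s: 9.5
eef_pos: [0.4629, -0.2513, 0.065]
eef_rot: [-0.001, 0.978, -0.208, -0.002]
wrist_force: [0.2, 0.3, -2.3]
opening: 0.462
grasp_force: 62.6
```

>>> servo_tool --motion '[[[0,0,0.2,0,1],[0,0,0.3,0,1],[0,0,0.3,0,1]]]'

```text
time_s: 9.8
eef_pos: [0.4644, -0.2543, 0.065]
eef_rot: [0.0, 0.978, -0.208, 0.001]
wrist_force: [0.7, -0.2, -2.6]
opening: 0.464
grasp_force: 62.6
```

```bash
python3 d.py .4625 -.2545 .0586 -23.75
```

```text
t 9.8 pos [ 0.4644 -0.2543  0.065 ] yaw -24.0 q6 1.26 F [ 0.7 -0.2 -2.6] open 0.464 g 62.6
shift [-0.17  0.1   0.64] twist -0.2
```

>>> servo_tool --motion '[[[-0.1,0.1,0.2,0,1],[-0.1,0.1,0.4,0,1],[-0.1,0.1,0.5,0,1],[-0.1,0.1,0.6,0,1],[-0.1,0.1,0.6,0,1]]]'

```text
time_s: 10.3
eef_pos: [0.4626, -0.2548, 0.0587]
eef_rot: [0.0, 0.978, -0.208, 0.0]
wrist_force: [-2.6, 1.9, 3.0]
opening: 0.464
grasp_force: 63.0
```

Contact (+3 N). Release it, rise, and head for the beaker.

>>> servo_tool --motion '[[[0,0,0,0,-0.1],[0,0,0,0,-0.5],[0,0,0,0,-1],[0,0,0,0,-1],[0,0,0,0,-1]]]'

```text
time_s: 10.8
eef_pos: [0.4626, -0.2547, 0.0582]
eef_rot: [0.0, 0.978, -0.208, 0.0]
wrist_force: [-0.2, 0.2, 0.2]
opening: 0.998
grasp_force: 0.0
```

>>> servo_tool --motion '[[[0,0,-2,0,-1],[0,0,-5,0,-1],[0,0,-9,0,-1],[0,0,-12,0,-1],[0,0,-14,0,-1]]]'

```text
time_s: 11.3
eef_pos: [0.4633, -0.2553, 0.2009]
eef_rot: [0.001, 0.978, -0.208, 0.002]
wrist_force: [-0.5, 0.2, -1.0]
opening: 1.002
grasp_force: 0.0
```

```bash
python3 d.py .634 .253 .2 -24
```

```text
t 11.3 pos [ 0.4633 -0.2553  0.2009] yaw -24.0 q6 1.26 F [-0.5  0.2 -1. ] open 1.002 g 0.0
shift [-5.050e+00 -5.338e+01  2.000e-02] twist 0.0
```

>>> servo_tool --motion '[[[-0.4,-4.5,0,0,-1],[-0.8,-9,0,0,-1],[-1.2,-13.5,0,0,-1],[-1.7,-18,0,0,-1],[-2.1,-22.5,0,0,-1]]]'

```text
time_s: 11.8
eef_pos: [0.535, -0.0388, 0.1983]
eef_rot: [0.0, 0.978, -0.208, 0.0]
wrist_force: [0.5, -0.7, -0.1]
opening: 1.0
grasp_force: 0.0
```

>>> servo_tool --motion '[[[-0.4,-4.5,0,0,-1],[-0.8,-9,0,0,-1],[-1.2,-13.5,0,0,-1],[-1.7,-18,0,0,-1],[-2.1,-22.5,0,0,-1]]]'

```text
time_s: 12.3
eef_pos: [0.6072, 0.1756, 0.1981]
eef_rot: [0.0, 0.978, -0.208, 0.0]
wrist_force: [0.3, -0.1, 0.5]
opening: 1.007
grasp_force: 0.0
```

```bash
python3 d.py .634 .253 .2 -24
```

```text
t 12.3 pos [0.6072 0.1756 0.1981] yaw -24.0 q6 2.08 F [ 0.3 -0.1  0.5] open 1.007 g 0.0
shift [-0.7  -8.16 -0.19] twist 0.0
```

>>> servo_tool --motion '[[[-0.4,-4,0,0,-1],[-0.7,-7,0,0,-1],[-0.7,-8.1,0,0,-1],[-0.7,-8.1,0,0,-1]]]'

```text
time_s: 12.7
eef_pos: [0.6335, 0.2515, 0.1977]
eef_rot: [0.0, 0.978, -0.207, -0.0]
wrist_force: [-0.6, -0.1, -0.9]
opening: 1.001
grasp_force: 0.0
```

```bash
python3 d.py .634 .253 .056 -24
python3 - <<'E'
from bench import ctrl
import cv2
from m import *
for n in ("top","scene"):
    c=ctrl.camera(n); go(c,n,{"jar":(.461,-.256)})
    P=cloud(c)
    m=(np.hypot(P[...,0]-.461,P[...,1]+.256)<.09)&(P[...,2]>.064)&(P[...,2]<.09)
    q=max(cv2.findContours(m.astype(np.uint8),0,1)[0],key=cv2.contourArea)[:,0]; print("holder",rect(ray(c,q,.074)))
E
```

```text
t 12.7 pos [0.6335 0.2515 0.1977] yaw -23.9 q6 2.19 F [-0.6 -0.1 -0.9] open 1.001 g 0.0
shift [-1.000e-02 -1.600e-01  1.417e+01] twist 0.1
top jar top z 0.0766 median xyz of top [ 0.4622 -0.2555  0.073 ]
top jar piece rect [ 460.6 -255.    84.6   44.7  -24. ] circ 460.7 -254.7 93.0
top jar knob rect [ 465.4 -274.1    0.     0.     0. ] circ 465.4 -274.1 0.0
top jar box rim rect [ 460.4 -256.3  139.8   81.9  -23.8] circ 460.5 -257.1 156.7
holder [ 460.8 -253.9   83.9   42.6  -24. ]
scene jar top z 0.075 median xyz of top [ 0.4637 -0.2528  0.0705]
scene jar piece rect [ 462.8 -252.8   90.    57.9  -23.8] circ 462.9 -251.4 104.2
scene jar box rim rect [ 465.3 -251.5  142.4   85.7  -25.1] circ 466.0 -251.8 159.9
holder [ 466.1 -250.1   86.9   50.   -23.8]
```

The holder sits within about 2 mm of the oblong box's centre and in line with it. Now I grip the beaker.

>>> servo_tool --motion '[[[0,-0.1,4,0,-1],[0,-0.1,8,0,-1],[0,-0.1,11,0,-1],[0,-0.1,13,0,-1],[0,-0.1,14,0,-1]]]'

```text
time_s: 13.3
eef_pos: [0.6324, 0.2491, 0.0557]
eef_rot: [0.001, 0.978, -0.209, -0.002]
wrist_force: [-0.9, 0.6, -0.1]
opening: 1.003
grasp_force: 0.0
```

>>> servo_tool --motion '[[[0,0,0,0,-0.6],[0,0,0,0,0],[0,0,0,0,0.5],[0,0,0,0,1],[0,0,0,0,1]]]'

```text
time_s: 13.8
eef_pos: [0.6352, 0.2514, 0.0601]
eef_rot: [-0.0, 0.978, -0.208, 0.002]
wrist_force: [0.5, -1.2, 5.7]
opening: 0.661
grasp_force: 64.7
```

>>> servo_tool --motion '[[[0,0,-2,0,1],[0,0,-5,0,1],[0,0,-9,0,1],[0,0,-11,0,1],[0,0,-12,0,1]]]'

```text
time_s: 14.3
eef_pos: [0.6348, 0.2518, 0.1809]
eef_rot: [-0.001, 0.978, -0.208, 0.002]
wrist_force: [0.4, -0.8, -2.7]
opening: 0.667
grasp_force: 64.9
```

```bash
python3 d.py .474 .0625 .18 -24
```

```text
t 14.3 pos [0.6348 0.2518 0.1809] yaw -24.0 q6 2.19 F [ 0.4 -0.8 -2.7] open 0.667 g 64.9
shift [-7.010e+00  2.383e+01  2.000e-02] twist 0.0
```

>>> servo_tool --motion '[[[-1,3.5,0,0,1],[-2.3,8,0,0,1],[-3.6,12.5,0,0,1],[-5,17,0,0,1],[-6,20.5,0,0,1]]]'

```text
time_s: 14.8
eef_pos: [0.4927, 0.0872, 0.1765]
eef_rot: [0.0, 0.978, -0.208, -0.002]
wrist_force: [1.1, -0.9, -1.8]
opening: 0.667
grasp_force: 65.3
```

>>> servo_tool --motion '[[[-0.8,2.4,0,0,1],[-1,3.3,0,0,1],[-1,3.3,0,0,1],[-1,3.3,0,0,1]]]'

```text
time_s: 15.2
eef_pos: [0.4738, 0.0627, 0.1781]
eef_rot: [-0.0, 0.978, -0.208, 0.0]
wrist_force: [0.9, 0.3, -1.5]
opening: 0.664
grasp_force: 65.4
```

```bash
python3 d.py .474 .0625 .06 -24
python3 - <<'E'
from bench import ctrl
import cv2
c=ctrl.camera("scene"); cv2.imwrite("pics/s3.png",cv2.resize(c["pixels"][40:340,180:480,::-1],None,fx=2,fy=2))
E
```

```text
t 15.2 pos [0.4738 0.0627 0.1781] yaw -24.0 q6 1.87 F [ 0.9  0.3 -1.5] open 0.664 g 65.4
shift [ 0.03  0.02 11.81] twist 0.0
```

View pics/s3.png

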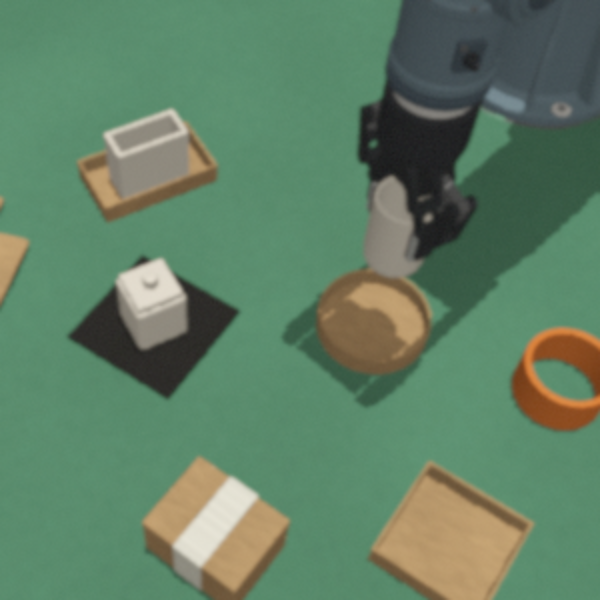

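The beaker hangs upright (crop (393,225)) above the round box (375,320). The holder stands in the oblong box (148,150) and the jar on the mat (152,303). Next, lower the beaker.

>>> servo_tool --motion '[[[0,0,3,0,1],[0,0,6,0,1],[0,0,8.5,0,1],[0,0,10,0,1],[0,0,11,0,1]]]'

```text
time_s: 15.75
eef_pos: [0.473, 0.0632, 0.0665]
eef_rot: [-0.0, 0.978, -0.207, -0.001]
wrist_force: [0.5, 0.1, -2.6]
opening: 0.663
grasp_force: 65.3
```

>>> servo_tool --motion '[[[0,0,0.1,0,1],[0,0,0.2,0,1],[0,0,0.2,0,1]]]'

```text
time_s: 16.05
eef_pos: [0.4742, 0.0624, 0.067]
eef_rot: [-0.0, 0.978, -0.208, 0.001]
wrist_force: [-0.0, 0.6, -3.1]
opening: 0.662
grasp_force: 65.3
```

```bash
python3 d.py .474 .0625 .06 -24
```

```text
t 16.05 pos [0.4742 0.0624 0.067 ] yaw -24.0 q6 1.87 F [-0.   0.6 -3.1] open 0.662 g 65.3
shift [-0.02  0.    0.7 ] twist 0.0
```

>>> servo_tool --motion '[[[0,0,0.2,0,1],[0,0,0.4,0,1],[0,0,0.6,0,1],[0,0,0.7,0,1],[0,0,0.7,0,1]]]'

```text
time_s: 16.55
eef_pos: [0.4736, 0.0623, 0.0601]
eef_rot: [0.0, 0.978, -0.208, 0.0]
wrist_force: [-3.8, -0.2, 8.0]
opening: 0.662
grasp_force: 66.3
```

>>> servo_tool --motion '[[[0,0,0,0,-0.4],[0,0,0,0,-0.7],[0,0,0,0,-1],[0,0,0,0,-1],[0,0,0,0,-1]]]'

```text
time_s: 17.05
eef_pos: [0.4733, 0.0623, 0.0591]
eef_rot: [-0.0, 0.978, -0.208, -0.0]
wrist_force: [0.2, 0.2, -0.9]
opening: 1.0
grasp_force: 0.0
```

>>> servo_tool --motion '[[[0,0,-2,0,-1],[0,0,-5,0,-1],[0,0,-9,0,-1],[0,0,-12,0,-1],[0,0,-14,0,-1]]]'

```text
time_s: 17.55
eef_pos: [0.4742, 0.0623, 0.2018]
eef_rot: [-0.0, 0.978, -0.208, 0.002]
wrist_force: [0.4, -0.2, 0.5]
opening: 0.997
grasp_force: 0.0
```

```bash
python3 d.py .615 -.1173 .2 -24.4
```

```text
t 17.55 pos [0.4742 0.0623 0.2018] yaw -24.0 q6 1.87 F [ 0.4 -0.2  0.5] open 0.997 g 0.0
shift [20.16 10.69  0.23] twist 0.4
```

>>> servo_tool --motion '[[[4.5,2.4,0,0,-1],[9,4.8,0,0,-1],[13.5,7.2,0,0,-1],[17.5,9.3,0,0,-1],[20.2,10.7,0,0.4,-1]]]'

```text
time_s: 18.05
eef_pos: [0.6158, -0.1206, 0.199]
eef_rot: [0.0, 0.977, -0.212, 0.0]
wrist_force: [-0.2, 0.4, -0.0]
opening: 1.0
grasp_force: 0.0
```

>>> servo_tool --motion '[[[0,0,0,0,-1],[0,0,0,0,-1]]]'

```text
time_s: 18.25
eef_pos: [0.6139, -0.1177, 0.1983]
eef_rot: [-0.0, 0.977, -0.212, -0.001]
wrist_force: [-0.1, 0.1, 0.4]
opening: 1.0
grasp_force: 0.0
```

```bash
python3 d.py .615 -.1173 .056 -24.4
python3 - <<'E'
from bench import ctrl
from m import *
for n in("top","scene"): go(ctrl.camera(n),n,{"beaker":(.474,.0625)}); go(ctrl.camera(n),n,{"jar":(.629,.246)})
E
```

```text
t 18.25 pos [ 0.6139 -0.1177  0.1983] yaw -24.4 q6 1.62 F [-0.1  0.1  0.4] open 1.0 g 0.0
shift [ 0.1  -0.08 14.23] twist -0.0
top beaker top z 1.0028 median xyz of top [ 0.4373 -0.013   0.6197]
top beaker piece rect [470.6  61.5  55.2  54.7  89.7] circ 471.2 62.2 58.0
top beaker box rim rect [474.8  66.5 114.  100.5 -21.1] circ 472.0 60.3 115.2
top jar box rim rect [629.3 246.4 106.9 106.4 -87. ] circ 629.4 246.7 146.1
scene beaker top z 0.0851 median xyz of top [0.4717 0.0627 0.0826]
scene beaker piece rect [475.6  64.7  62.5  56.9  16.1] circ 475.4 65.9 63.9
scene beaker box rim rect [482.3  65.7 114.7 105.7 -70.2] circ 476.6 64.2 119.5
scene jar box rim rect [632.4 249.5 109.8 105.6   3.2] circ 632.6 249.9 148.3
```

The beaker is centred in the round box to about 2 mm. Now the jar.

>>> servo_tool --motion '[[[0.1,-0.1,4,0,-1],[0.1,-0.1,8,0,-1],[0.1,-0.1,11,0,-1],[0.1,-0.1,13,0,-1],[0.1,-0.1,14,0,-1]]]'

```text
time_s: 18.95
eef_pos: [0.614, -0.1155, 0.0571]
eef_rot: [-0.0, 0.978, -0.211, -0.002]
wrist_force: [-0.4, 0.0, -0.1]
opening: 0.999
grasp_force: 0.0
```

>>> servo_tool --motion '[[[0,0,0,0,-0.6],[0,0,0,0,0],[0,0,0,0,0.5],[0,0,0,0,1],[0,0,0,0,1]]]'

```text
time_s: 19.45
eef_pos: [0.617, -0.1174, 0.0611]
eef_rot: [0.0, 0.977, -0.211, 0.002]
wrist_force: [-0.5, 0.9, 7.0]
opening: 0.617
grasp_force: 65.2
```

>>> servo_tool --motion '[[[0,0,-2,0,1],[0,0,-5,0,1],[0,0,-9,0,1],[0,0,-11,0,1],[0,0,-12,0,1]]]'

```text
time_s: 19.95
eef_pos: [0.6167, -0.1174, 0.182]
eef_rot: [0.0, 0.977, -0.211, 0.002]
wrist_force: [0.3, 0.1, -3.1]
opening: 0.619
grasp_force: 64.4
```

```bash
python3 d.py .631 .248 .18 3.1
```

```text
t 19.95 pos [ 0.6167 -0.1174  0.182 ] yaw -24.4 q6 1.62 F [ 0.3  0.1 -3.1] open 0.619 g 64.4
shift [-13.78 -33.88   0.15] twist -27.5
```

>>> servo_tool --motion '[[[-1,-2.5,0,-2,1],[-2.7,-6.5,0,-6,1],[-4.4,-10.8,0,-10,1],[-6.1,-15,0,-14,1],[-7.8,-19.2,0,-18,1]]]'

```text
time_s: 20.45
eef_pos: [0.6228, 0.0917, 0.1777]
eef_rot: [0.0, 0.999, -0.054, -0.001]
wrist_force: [1.0, 0.1, -2.0]
opening: 0.622
grasp_force: 64.3
```

```bash
python3 d.py .631 .248 .18 3.1
```

```text
t 20.45 pos [0.6228 0.0917 0.1777] yaw -6.2 q6 1.64 F [ 1.   0.1 -2. ] open 0.622 g 64.3
shift [ -0.88 -15.63  -0.23] twist -9.3
```

>>> servo_tool --motion '[[[-0.2,-4.3,0,-3,1],[-0.5,-8.6,0,-6,1],[-0.7,-12.5,0,-8,1],[-0.9,-15,0,-9.3,1],[-0.9,-15.6,0,-9.3,1]]]'

```text
time_s: 20.95
eef_pos: [0.6307, 0.2492, 0.1774]
eef_rot: [-0.0, 1.0, 0.027, -0.001]
wrist_force: [-0.0, -0.1, -2.6]
opening: 0.618
grasp_force: 64.2
```

>>> servo_tool --motion '[[[0,0,0,0,1],[0,0,0,0,1]]]'

```text
time_s: 21.15
eef_pos: [0.6319, 0.245, 0.1782]
eef_rot: [0.0, 1.0, 0.025, -0.001]
wrist_force: [-0.0, -0.1, -1.8]
opening: 0.622
grasp_force: 64.2
```

```bash
python3 d.py .631 .248 .061 3.1
```

```text
t 21.15 pos [0.6319 0.245  0.1782] yaw 2.9 q6 1.72 F [-0.  -0.1 -1.8] open 0.622 g 64.2
shift [-0.05 -0.31 11.72] twist -0.2
```

>>> servo_tool --motion '[[[0,-0.3,3,0,1],[0,-0.3,6,0,1],[0,-0.3,8.5,0,1],[0,-0.3,10,0,1],[0,-0.3,11,0,1]]]'

```text
time_s: 21.65
eef_pos: [0.6317, 0.2477, 0.0677]
eef_rot: [0.0, 1.0, 0.025, -0.001]
wrist_force: [-0.4, 0.5, -2.9]
opening: 0.618
grasp_force: 64.4
```

>>> servo_tool --motion '[[[0,0,0.1,0,1],[0,0,0.1,0,1],[0,0,0.1,0,1]]]'

```text
time_s: 21.95
eef_pos: [0.6332, 0.2492, 0.0699]
eef_rot: [-0.0, 1.0, 0.025, 0.001]
wrist_force: [1.3, -0.1, -2.4]
opening: 0.621
grasp_force: 64.4
```

```bash
python3 d.py .631 .248 .0605 3.1
```

```text
t 21.95 pos [0.6332 0.2492 0.0699] yaw 2.9 q6 1.72 F [ 1.3 -0.1 -2.4] open 0.621 g 64.4
shift [-0.23  0.11  0.93] twist -0.2
```

>>> servo_tool --motion '[[[-0.2,0.1,0.3,0,1],[-0.2,0.1,0.6,0,1],[-0.2,0.1,0.8,0,1],[-0.2,0.1,0.9,0,1],[-0.2,0.1,0.9,0,1]]]'

```text
time_s: 22.45
eef_pos: [0.6303, 0.2481, 0.0612]
eef_rot: [0.0, 1.0, 0.026, 0.0]
wrist_force: [-6.5, -1.5, 10.1]
opening: 0.618
grasp_force: 65.7
```

>>> servo_tool --motion '[[[0,0,0,0,-0.4],[0,0,0,0,-0.7],[0,0,0,0,-1],[0,0,0,0,-1],[0,0,0,0,-1]]]'

```text
time_s: 22.95
eef_pos: [0.6301, 0.248, 0.059]
eef_rot: [0.0, 1.0, 0.026, -0.0]
wrist_force: [0.4, 0.5, 0.5]
opening: 1.002
grasp_force: 0.0
```

>>> servo_tool --motion '[[[0,0,-2,0,-1],[0,0,-5,0,-1],[0,0,-9,0,-1],[0,0,-13,0,-1],[0,0,-17,0,-1]]]'

```text
time_s: 23.45
eef_pos: [0.6299, 0.2479, 0.2306]
eef_rot: [0.0, 1.0, 0.026, -0.0]
wrist_force: [0.8, -0.9, 0.7]
opening: 1.002
grasp_force: 0.0
```

>>> servo_tool --motion '[[[0,4,0,0,-1],[0,8,0,0,-1],[0,12,0,0,-1],[0,16,0,0,-1],[0,18,0,0,-1]]]'

```text
time_s: 23.95
eef_pos: [0.6394, 0.0649, 0.2292]
eef_rot: [0.0, 1.0, 0.024, 0.0]
wrist_force: [-1.2, -1.0, 0.8]
opening: 1.0
grasp_force: 0.0
```

>>> servo_tool --motion '[[[0,4,0,0,-1],[0,8,0,0,-1],[0,12,0,0,-1],[0,12,0,0,-1],[0,12,0,0,-1]]]'

```text
time_s: 24.45
eef_pos: [0.6454, -0.0526, 0.229]
eef_rot: [-0.0, 1.0, 0.024, -0.0]
wrist_force: [0.2, 0.8, -1.2]
opening: 0.996
grasp_force: 0.0
```

Run:
```python
from bench import ctrl
import m
from m import *
for n in("top","scene"):
    c=ctrl.camera(n); go(c,n,{"beaker":(.474,.0625)}); go(c,n,{"jar":(.631,.248)}); go(c,n,{"holder":(.4625,-.255)})
    cv2.imwrite(f"pics/{n}9.png",c["pixels"][:,:,::-1])
```

```text
top beaker top z 1.0028 median xyz of top [0.4448 0.0136 0.6343]
top beaker box rim rect [524.   36.9   2.6   0.   89.8] circ 524.0 36.9 2.6
top jar top z 0.0857 median xyz of top [0.6256 0.2425 0.0726]
top jar piece rect [626.2 244.9  54.3  54.    1.3] circ 626.6 244.4 70.8
top jar knob rect [626.7 244.6  15.5  13.5  45.2] circ 626.7 244.6 15.9
top jar box rim rect [629.2 246.4 106.8 106.2 -86.8] circ 629.4 246.7 146.1
top holder top z 0.0763 median xyz of top [ 0.4619 -0.2552  0.0734]
top holder piece rect [ 460.7 -254.1   83.9   42.2  -24. ] circ 461.2 -252.8 92.2
top holder box rim rect [ 460.5 -256.4  139.5   81.8  -23.8] circ 460.5 -257.1 156.7
scene beaker top z 0.264 median xyz of top [0.4775 0.0613 0.083 ]
scene beaker piece rect [476.2  64.7  63.7  56.2  32.2] circ 475.9 65.0 64.8
scene beaker box rim rect [481.6  65.7 114.1 108.8 -70.8] circ 476.8 63.5 120.4
scene jar top z 0.0855 median xyz of top [0.6336 0.2488 0.0731]
scene jar piece rect [630.5 248.1  59.4  53.6   3.2] circ 630.7 248.0 74.1
scene jar knob rect [630.2 248.1  16.1  15.6  38.9] circ 631.0 247.9 17.8
scene jar box rim rect [632.3 249.6 109.7 105.3   3.1] circ 631.7 249.9 147.1
scene holder top z 0.0724 median xyz of top [ 0.5038 -0.2506  0.0733]
scene holder piece rect [ 506.3 -247.5    9.     3.5   27.9] circ 507.1 -248.8 9.0
scene holder box rim rect [ 522.5 -278.5   85.1   16.1   64.7] circ 519.9 -277.3 85.6
```

View pics/scene9.png

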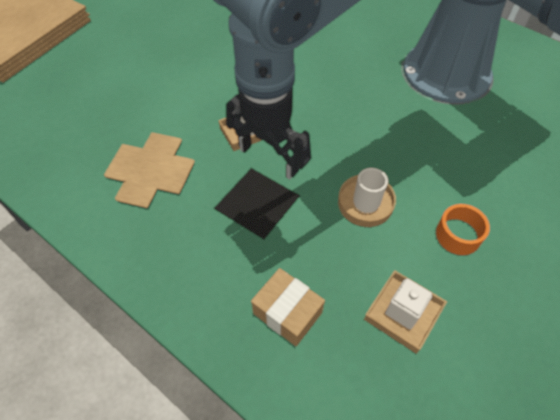

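The beaker stands in the round box at about (370,190) and the jar in the square box at about (410,303). The holder is hidden behind the arm in this view, but the top camera shows it centred and in line with its box. All offsets are about 3 mm or less. Handing in.

```bash
python3 -c "
from bench import ctrl
print(ctrl.hand_in())"
```

```text
the job is handed in; nothing more can be done
None
```

The swap is done and handed in, with no verdict returned: beaker in the round box, jar in the square box and holder in the oblong box, each upright, within about 3 mm of centre and lined up by camera, at about 24.5 s of the 102 s allowed.

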